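# Make up two carving-class kits

### The job

Make up two carving kits from the stock in the middle of the table: the red-lined tray gets the flower blank and the chisel with the dark brown handle, the blue-lined tray gets the round blank, the gouge with the yellow handle and the grey sharpening stone. Lay each tool lengthwise in the narrow compartment of its tray and the blanks and the stone side by side in the wide compartment, everything flat on the tray's floor and set down gently, not dropped. Leave the green-handled knife, the cork block and the offcut where they lie.

Things in the scene. Friction and masses are not known exactly. Their poses are not given: they have to be found in the camera images.
- red_tray: pale-wood kit tray lined in red, fixed, 168 (x) x 166 (y) mm outside, 18 high. Origin: centre of its underside, z up. Walls and floor 4 mm thick. A low rib along x (top 12 mm above the table, 4 mm thick) divides it into a narrow compartment (y +9 to +79 mm, middle +44) and a wide one (y -79 to +5 mm, middle -37), both 160 mm long (x -80 to +80). Stands left or right
- blue_tray: pale-wood kit tray lined in blue, fixed, 168 (x) x 166 (y) mm outside, 18 high. Origin: centre of its underside, z up. Walls and floor 4 mm thick. A low rib along x (top 12 mm above the table, 4 mm thick) divides it into a narrow compartment (y +9 to +79 mm, middle +44) and a wide one (y -79 to +5 mm, middle -37), both 160 mm long (x -80 to +80). Stands left or right
- chisel_grip (a point): chisel: palm-held carving tool lying flat, 120 mm long, dark brown wooden handle 72 x 26 mm, 24 mm high, brass ferrule, flat steel blade flaring to 18 mm. Point: centre of the handle, 12 mm above its underside; x points to the blade (tool reaches 36 mm behind the point, 84 mm ahead), z up. Blade starts pointing roughly away from the robot. About 60 g
- gouge_grip (a point): gouge: palm-held carving tool lying flat, 120 mm long, yellow handle 72 x 26 mm, 24 mm high, brass ferrule, narrow steel blade 8 mm wide. Point: centre of the handle, 12 mm above its underside; x points to the blade (tool reaches 36 mm behind the point, 84 mm ahead), z up. Blade starts pointing roughly away from the robot. About 60 g
- flower_center (a point): flower blank: pale wooden four-petalled flower, small dark dot on top, 28 mm thick, lying flat. Point: its centre, 14 mm above its underside. Round petals of radius 14 mm centred 16 mm out along +x, -x, +y, -y: 60 mm across opposite petals, 51 mm at 45 degrees to them (two petals then bear on each jaw). About 45 g
- disc_center (a point): round blank: pale wooden disc 54 mm in diameter and 28 mm thick with a dark star on top, lying flat. This point is its centre, 14 mm above its underside; z up. About 50 g
- stone_center (a point): sharpening stone: plain grey block 64 mm (x) by 30 mm (y), 24 mm high, lying flat. This point is its centre, 12 mm above its underside. About 110 g
- spare_knife_grip (a point): spare knife, for no kit: palm-held carving tool lying flat, 120 mm long, green handle 72 x 26 mm, 24 mm high, brass ferrule, steel blade with skewed tip. Point: centre of the handle, 12 mm above its underside; x points to the blade (tool reaches 36 mm behind the point, 84 mm ahead), z up. Blade starts pointing roughly away from the robot. About 60 g
- cork_center (a point): cork sanding block, not wanted in any kit: brown, 66 mm (x) by 40 mm (y), 28 mm high. This point is its centre
- offcut_center (a point): wooden offcut, not wanted in any kit: 44 mm (x) by 26 mm (y), 22 mm high, one end painted white. This point is its centre
Things that resemble listed ones, but are neither listed nor needed, are in the scene too. Of the things shaped like the part that bears gouge_grip, the yellow one is meant.

How it is judged (in metres and radians):
At the end, for the whole second after the job is handed in: Each thing rests in the right compartment of its tray: centre 6 mm or more inside the long sides and within 68 mm of the middle lengthwise, height right to 4 mm, flat to 0.12 rad, tools lengthwise to 0.45 rad, released, at rest. Knife, cork block and offcut within 30 mm of their starts (x of flower_center in the frame of red_tray between -0.068 and 0.068 m and y of flower_center in the frame of red_tray between -0.069 and -0.003 m and z of flower_center in the frame of red_tray between 0.013 and 0.022 m and angle between each of flower_center, disc_center, stone_center's own z axis and vertical below 0.12 rad and linear speed of each of flower, chisel, disc, gouge, stone below 0.02 m/s and angular speed of each of flower, chisel, disc, gouge, stone below 0.2 rad/s and x of chisel_grip in the frame of red_tray between -0.068 and 0.068 m and y of chisel_grip in the frame of red_tray between 0.015 and 0.073 m and z of chisel_grip in the frame of red_tray between 0.011 and 0.02 m and angle between chisel_grip's own x axis and vertical between 1.45 and 1.69 rad and angle between the x axis of chisel_grip and the x axis of red_tray, either way round below 0.45 rad and x of disc_center in the frame of blue_tray between -0.068 and 0.068 m and y of disc_center in the frame of blue_tray between -0.069 and -0.003 m and z of disc_center in the frame of blue_tray between 0.013 and 0.022 m and x of gouge_grip in the frame of blue_tray between -0.068 and 0.068 m and y of gouge_grip in the frame of blue_tray between 0.015 and 0.073 m and z of gouge_grip in the frame of blue_tray between 0.011 and 0.02 m and angle between gouge_grip's own x axis and vertical between 1.45 and 1.69 rad and angle between the x axis of gouge_grip and the x axis of blue_tray, either way round below 0.45 rad and x of stone_center in the frame of blue_tray between -0.068 and 0.068 m and y of stone_center in the frame of blue_tray between -0.069 and -0.003 m and z of stone_center in the frame of blue_tray between 0.011 and 0.02 m and distance of each of spare_knife_grip, cork_center, offcut_center from where it was at the start of the episode below 0.03 m); the robot touches nothing.
It fails at once if the spare knife, the cork block or the offcut is moved by more than 30 mm (distance of any of spare_knife_grip, cork_center, offcut_center from where it was at the start of the episode above 0.03 m).
It fails at once if a thing is dropped or flung into its tray (faster than 0.7 m/s just above the tray's floor) ((x of flower_center in the frame of red_tray between -0.08 and 0.08 m and y of flower_center in the frame of red_tray between -0.08 and 0.08 m and height (world z) of flower_center below 0.045 m and linear speed of flower above 0.7 m/s) or (x of chisel_grip in the frame of red_tray between -0.08 and 0.08 m and y of chisel_grip in the frame of red_tray between -0.08 and 0.08 m and height (world z) of chisel_grip below 0.045 m and linear speed of chisel above 0.7 m/s) or (x of disc_center in the frame of blue_tray between -0.08 and 0.08 m and y of disc_center in the frame of blue_tray between -0.08 and 0.08 m and height (world z) of disc_center below 0.045 m and linear speed of disc above 0.7 m/s) or (x of gouge_grip in the frame of blue_tray between -0.08 and 0.08 m and y of gouge_grip in the frame of blue_tray between -0.08 and 0.08 m and height (world z) of gouge_grip below 0.045 m and linear speed of gouge above 0.7 m/s) or (x of stone_center in the frame of blue_tray between -0.08 and 0.08 m and y of stone_center in the frame of blue_tray between -0.08 and 0.08 m and height (world z) of stone_center below 0.045 m and linear speed of stone above 0.7 m/s)).
It also fails if it takes over 115 s, if anything falls off the work surface, if the arm or the gripper's body presses on something with over 40 N, if the wrist force passes 120 N, or if a joint passes its speed limit or range.

### The arm

A 6-joint arm with a two-finger parallel gripper is mounted at the origin on the work surface. World frame = base frame: x ahead of the robot, y to its left, z up, the work surface at z = 0. Lengths are in mm, angles in rad, forces in N, time in s.
With the tool pointing down it reaches from about 275 to 1000 mm from the base axis. Payload 8.4 kg.
Tool frame: the origin (TCP) lies midway between the tips of the shut fingers; the grasp point (between the pads) lies 19 mm behind it; z points along the fingers, y is the line along which they close (so a half turn about z gives the same grasp; the last joint's range is limited). The gripper opens to 85 mm and grips with 20 to 120 N. Pads are 22 mm wide; open, the fingers measure 114 mm over their backs; the gripper's body (76 mm by 85 mm) begins 54 mm behind the grasp point. The pads swing forward as they close: fully open they stand 13 mm farther back than shut.
Start: joints at [-1.239, 0.353, 1.633, -0, 1.155, -0.002], TCP at [204.771, -590.506, 231.281] pointing down, gripper open.
Joint ranges: [-2.63, 2.63], [-0.92, 2.1], [0.06, 2.66], [-1.3, 4.44], [0, 2.69], [-3.02, 3.02]. Speed limits (rad/s): [2.22, 2.22, 2.79, 3.14, 3.14, 3.14].

### API

Orientations are given as [roll, pitch, yaw] about the fixed x, y, z axes, in that order (R = Rz(yaw) Ry(pitch) Rx(roll)).
In Python, from rig import r gives the robot as it stands.
- The arm moves only by the shell command python3 -m inch 'ROWS' [OPENING] [FORCE]. ROWS is JSON, a list that holds one entry, the list of rows, each a list of 6 numbers: the shift along the tool's x, y, z scaled (see below), then the turn, a rotation vector about the tool's x, y, z scaled (see below). In form: [[[tx, ty, tz, wx, wy, wz], ...]]. A call has 1 to 8 rows; each row is the pose to reach, as a shift and turn from the pose commanded when the call began, along the tool's axes at that moment, turning the shorter way round; what a row does not reach only later rows make up. The controller multiplies each number of a shift by 20 cm and each number of a turn by pi rad. A row lasts 1/12 s, in which the tool goes at most 41.7 mm and 7.16 degrees, less where a joint would pass 70% of its speed; a pose out of reach is approached as far as the arm can. A call with a number of a shift or a turn outside -1 to 1 is refused whole. A call with a gripper value outside its range is refused whole. OPENING is the gripper's target within -1 to 1 (fully open at 1, half-way at 0, shut at -1), set as the call begins (- or left out, the last holds). The fingers move at their own pace and stop on an object; FORCE is the grip in N (left out, the last holds). Time passes only in rows, so rows that repeat a pose let the fingers close. It gives the time, the measured TCP pose, the force, the opening and the grip force at its end, in the units of the state.
- r.sense(): the state, without advancing time (a new reading comes with each control period).
- r.grab_frame(name): name is "scene" or "side" or "wrist"; returns the picture (400x640x3 uint8, red, green, blue); there is no depth.
- r.camera_info(name): a dict with "K" (3x3 intrinsics, pixels), "rvec" (rotation vector, rad) and "tvec" (3), from world to camera coordinates, as OpenCV has them; the wrist camera has in their place "mount" (4x4, takes a point from camera to tool coordinates, whose origin is the TCP and whose axes are the flange's). Camera axes: x right, y down, z forward; pixel columns grow to the right and rows downward; lengths in mm; the calibration is good to about 2 mm. A picture is of the moment at which its call begins: read the wrist's pose just before it. camera_info takes no time and is no camera call.
- r.sign_off(): hands the job in; it is judged then, once.
The state is a dict: "clock": time; "qpos": joint angles; "qvel": joint speeds; "joint_efforts": joint torques, N m; "eef_pos": TCP position; "tcp_rot": TCP orientation; "contact_force": force on the tool from outside, world axes, zero at the start; "wrist_torque": the same for the moment, N m; "opening": opening from 0.0 (shut) to 1.0 (fully open); "grasp_force": force on a finger pad.
Only numpy, scipy, OpenCV 4.12 (cv2) and the standard library are available. Lean on these libraries where they do the work, as an engineer would, in place of code of your own. Each camera call takes 0.05 s, during which the arm holds its last target. There are 200 camera calls.

## Working session

There is one attempt and no reset: what is moved stays moved. The work goes in short steps, Python scripts to look and compute and a shell command to move; the robot and the scene stay as the last step left them, time stands still between calls to the robot, and variables do not carry over. Pictures are saved under pics/ and viewed, at most 16 in all, crops included, and the job is handed in when it is done.

```bash
ls; mkdir -p pics
python3 - <<'E'
from rig import r
import cv2
for n in("scene","side"):
    cv2.imwrite(f"pics/{n}0.png",r.grab_frame(n)[...,::-1]); print(n,r.camera_info(n))
print(r.camera_info("wrist")); print(r.sense())
E
```

```text
pics
scene {'K': array([[457.79399974,   0.        , 315.03919903],
       [  0.        , 457.79399974, 197.07994018],
       [  0.        ,   0.        ,   1.        ]]), 'rvec': array([ 1.19438406,  2.55654392, -0.68807715]), 'tvec': array([ 314.00987592, -322.45241709, 1355.67519028])}
side {'K': array([[436.59785287,   0.        , 320.27540745],
       [  0.        , 436.59785287, 203.28139759],
       [  0.        ,   0.        ,   1.        ]]), 'rvec': array([ 0.62998767, -2.69192059,  1.09634083]), 'tvec': array([ 460.40119822,  196.65159467, 1160.50964392])}
{'K': array([[276.72812809,   0.        , 325.7044887 ],
       [  0.        , 276.72812809, 193.31093274],
       [  0.        ,   0.        ,   1.        ]]), 'mount': array([[ 7.51153843e-04, -9.55201005e-01, -2.95956883e-01,
         7.46608312e+01],
       [ 9.99999716e-01,  6.97377135e-04,  2.87265798e-04,
         4.08888878e-02],
       [-6.80030157e-05, -2.95957015e-01,  9.55201257e-01,
        -1.42163176e+02],
       [ 0.00000000e+00,  0.00000000e+00,  0.00000000e+00,
         1.00000000e+00]])}
{'clock': 0.1, 'qpos': array([-1.23941286e+00,  3.53626222e-01,  1.63405325e+00,  9.12752418e-06,
        1.15521165e+00, -2.38439420e-03]), 'qvel': array([-0.00014586,  0.00036459, -0.00246491,  0.00052173,  0.00132651,
       -0.0004603 ]), 'joint_efforts': array([-1.79255130e-04, -6.06358981e+01, -3.42819500e+01, -5.35158665e-05,
        3.86592495e-03, -4.29864272e-06]), 'eef_pos': array([ 204.62513962, -590.0979152 ,  230.60998269]), 'tcp_rot': array([-3.14029420e+00, -1.14418486e-05,  3.33764167e-01]), 'contact_force': array([ 0.33537401, -0.92123976, -0.23678531]), 'wrist_torque': array([ 0.00194967,  0.00484016, -0.05774454]), 'grasp_force': 0.0, 'opening': 1.001473241807942}
```

View pics/scene0.png

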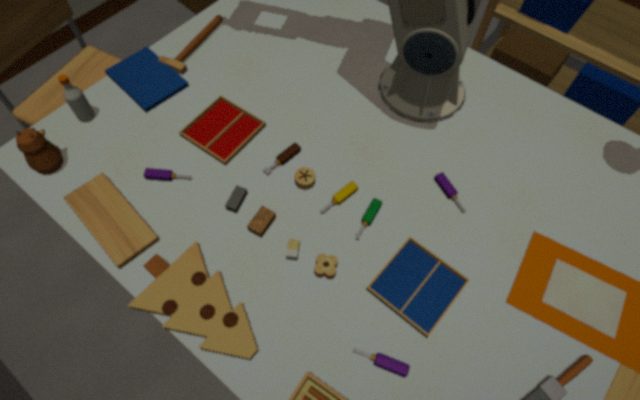

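View pics/side0.png

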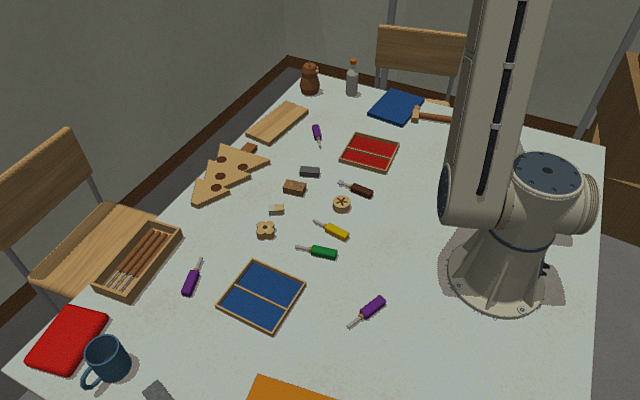

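The scene view shows red tray at ~(222,129), blue at ~(417,285), chisel ~(287,155), disc (305,177), gouge (342,195), knife (370,215), stone (236,198), cork (262,220), offcut (293,249) and flower (326,265). I'll enlarge this region.

Run:
```python
import cv2
a=cv2.imread("pics/scene0.png")
cv2.imwrite("pics/sc1.png",cv2.resize(a[85:285,170:390],None,fx=3,fy=3,interpolation=cv2.INTER_CUBIC))
cv2.imwrite("pics/sc2.png",cv2.resize(a[225:345,355:480],None,fx=4,fy=4,interpolation=cv2.INTER_CUBIC))
```

```text
(no output)
```

View pics/sc1.png

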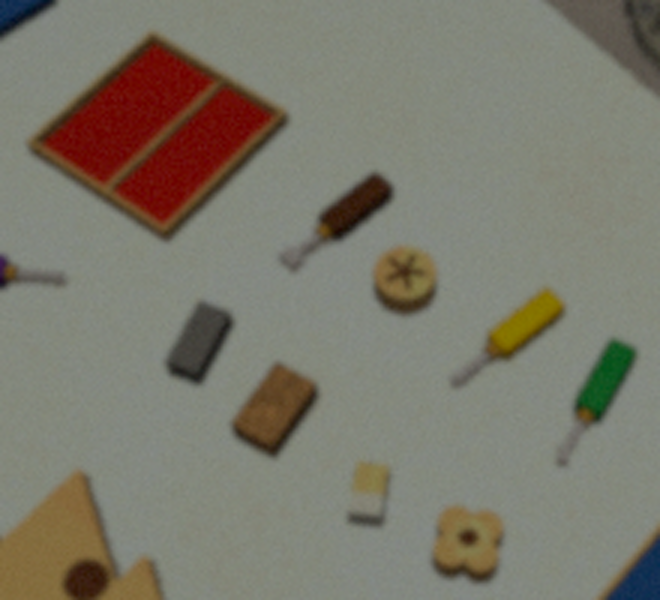

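View pics/sc2.png

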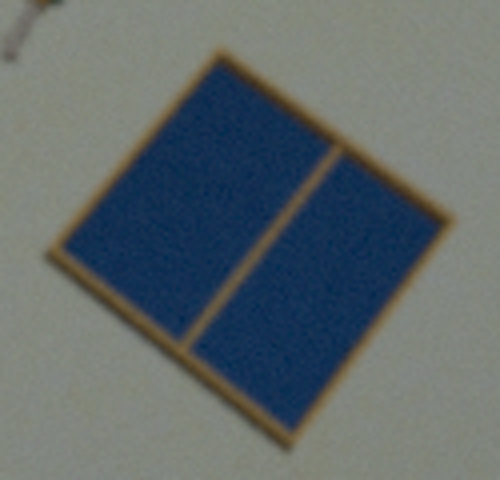

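The crops show every corner clearly: tray rim corners, rib ends, and the tops of the parts. I'll convert them to table coordinates.

```bash
cat > h.py <<'E'
import numpy as np, cv2
from scipy.spatial.transform import Rotation as R
from rig import r
def cam(n,s=None):
    c=r.camera_info(n); K=c["K"]
    if n!="wrist":
        Rm=cv2.Rodrigues(np.array(c["rvec"],float))[0]; return K,Rm.T,-Rm.T@c["tvec"]
    s=s or r.sense(); T=R.from_euler("xyz",s["tcp_rot"]).as_matrix(); M=c["mount"]
    return K,T@M[:3,:3],s["eef_pos"]+T@M[:3,3]
def w(n,uv,z,c=None):
    K,A,o=c or cam(n); d=A@np.linalg.solve(K,[uv[0],uv[1],1]); return (o+d*(z-o[2])/d[2])[:2]
def pix(c,p):
    K,A,o=c; q=K@(A.T@(np.array(p,float)-o)); return q[:2]/q[2]
def plan(x,y,z,yaw):
    "shift/turn numbers (scaled) from the current pose to pointing-down pose with yaw"
    s=r.sense(); T=R.from_euler("xyz",s["tcp_rot"]); G=R.from_euler("xyz",[np.pi,0,yaw])
    t=T.inv().apply(np.array([x,y,z])-s["eef_pos"])/200; v=(T.inv()*G).as_rotvec()/np.pi
    return np.round(t,3),np.round(v,3),"now",np.round(s["eef_pos"],1),np.round(s["tcp_rot"],3),round(s["clock"],2)
E
python3 - <<'E'
from h import *
np.set_printoptions(precision=1,suppress=True)
c=cam("scene")
P={"redrim":(1,18,[(153,37),(287,117),(166,236),(31,145)]),"redrib":(1,12,[(218,85),(112,188)]),
"bluerim":(2,18,[(222,50),(455,220),(290,445),(50,255)]),"bluerib":(2,12,[(340,148),(183,350)]),
"chisel":(1,20,[(380,178),(328,228)]),"chtip":(1,10,[(290,262)]),"disc":(1,28,[(406,271)]),
"gouge":(1,20,[(553,296),(498,347)]),"knife":(1,20,[(624,346),(590,412)]),
"stone":(1,24,[(200,303),(232,316),(203,378),(168,365)]),"cork":(1,28,[(279,364),(317,388),(276,447),(235,425)]),
"offcut":(1,22,[(356,463),(389,465),(381,518),(350,515)]),"flower":(1,28,[(467,537)]),"fpet":(1,28,[(447,520),(489,520),(487,560),(445,556)])}
for k,(i,z,l) in P.items():
    q=np.array([w("scene",(170+(u+.5)/3-.5,85+(v+.5)/3-.5) if i==1 else (355+(u+.5)/4-.5,225+(v+.5)/4-.5),z,c) for u,v in l])
    d=q[1]-q[0] if len(q)>1 else np.zeros(2)
    print(k,q.mean(0),q.tolist() if 0 else q.round(0).tolist(),"len",np.linalg.norm(d).round(1),"ang",np.arctan2(d[1],d[0]).round(3))
E
```

```text
redrim [ 494.1 -324.2] [[418.0, -411.0], [407.0, -248.0], [572.0, -238.0], [580.0, -401.0]] len 163.2 ang 1.637
redrib [ 490.5 -320.6] [[417.0, -327.0], [564.0, -315.0]] len 146.7 ang 0.081
bluerim [523.7 327.1] [[438.0, 249.0], [442.0, 409.0], [608.0, 405.0], [606.0, 245.0]] len 160.3 ang 1.547
bluerib [522.  334.1] [[443.0, 336.0], [601.0, 333.0]] len 157.1 ang -0.019
chisel [ 440.8 -136. ] [[406.0, -136.0], [476.0, -135.0]] len 70.0 ang 0.014
chtip [ 518.7 -141.7] [[519.0, -142.0]] len 0.0 ang 0.0
disc [470.1 -51.6] [[470.0, -52.0]] len 0.0 ang 0.0
gouge [439.7  53.7] [[405.0, 56.0], [474.0, 51.0]] len 69.2 ang -0.066
knife [440. 138.] [[406.0, 130.0], [474.0, 145.0]] len 69.3 ang 0.218
stone [ 628.5 -138. ] [[603.0, -164.0], [595.0, -135.0], [653.0, -112.0], [662.0, -142.0]] len 30.3 ang 1.839
cork [634.  -47.2] [[605.0, -72.0], [602.0, -34.0], [661.0, -23.0], [668.0, -61.0]] len 38.5 ang 1.66
offcut [640.1  55.2] [[629.0, 32.0], [614.0, 53.0], [652.0, 78.0], [665.0, 58.0]] len 25.9 ang 2.204
flower [623.6 139.2] [[624.0, 139.0]] len 0.0 ang 0.0
fpet [624.7 140.2] [[623.0, 119.0], [602.0, 143.0], [628.0, 162.0], [646.0, 136.0]] len 32.0 ang 2.27
```

```bash
python3 -c "
from h import *
print(plan(440,-136,160,0))"
```

```text
(array([ 1.856, -1.759,  0.355]), array([-0.   ,  0.   ,  0.106]), 'now', array([ 204.6, -590.1,  230.6]), array([-3.14 , -0.   ,  0.334]), 0.1)
```

```bash
python3 -m inch '[[[0.93,-0.88,0.1,0,0,0.106],[0.93,-0.88,0.1,0,0,0.106],[0.93,-0.88,0.1,0,0,0.106],[0.93,-0.88,0.1,0,0,0.106],[0.93,-0.88,0.1,0,0,0.106],[0.93,-0.88,0.1,0,0,0.106],[0.93,-0.88,0.1,0,0,0.106],[0.93,-0.88,0.1,0,0,0.106]]]' 0.2 40
python3 -c "
from h import *
print(plan(440,-136,160,0))"
```

```text
clock: 0.77
eef_pos: [323.5, -361.0, 211.0]
tcp_rot: [-3.141, 0.001, 0.004]
contact_force: [-0.8, -0.6, 0.1]
opening: 0.603
grasp_force: 0.0
(array([ 0.587, -1.122,  0.256]), array([-0.   ,  0.   ,  0.001]), 'now', array([ 323.5, -361. ,  211. ]), array([-3.141e+00,  1.000e-03,  4.000e-03]), 0.77)
```

```bash
python3 -m inch '[[[0.58,-1,0.25,0,0,0],[0.58,-1,0.25,0,0,0],[0.58,-1,0.25,0,0,0],[0.58,-1,0.25,0,0,0],[0.58,-1,0.25,0,0,0],[0.58,-1,0.25,0,0,0],[0.58,-1,0.25,0,0,0],[0.58,-1,0.25,0,0,0]]]' 
python3 -m inch '[[[0,-0.12,0,0,0,0],[0,-0.12,0,0,0,0],[0,-0.12,0,0,0,0]]]' 
python3 -c "
from h import *
print(plan(440,-136,160,0))
cv2.imwrite('pics/w1.png',r.grab_frame('wrist')[...,::-1])"
```

```text
clock: 1.43
eef_pos: [439.3, -163.4, 161.0]
tcp_rot: [3.141, 0.001, 0.003]
contact_force: [-0.7, -0.8, -1.4]
opening: 0.599
grasp_force: 0.0
clock: 1.68
eef_pos: [438.5, -140.4, 161.6]
tcp_rot: [3.141, -0.0, 0.001]
contact_force: [-0.2, 0.5, 0.3]
opening: 0.595
grasp_force: 0.0
(array([ 0.007, -0.022,  0.008]), array([ 0., -0.,  0.]), 'now', array([ 438.5, -140.4,  161.6]), array([ 3.141e+00, -0.000e+00,  1.000e-03]), 1.68)
```

View pics/w1.png

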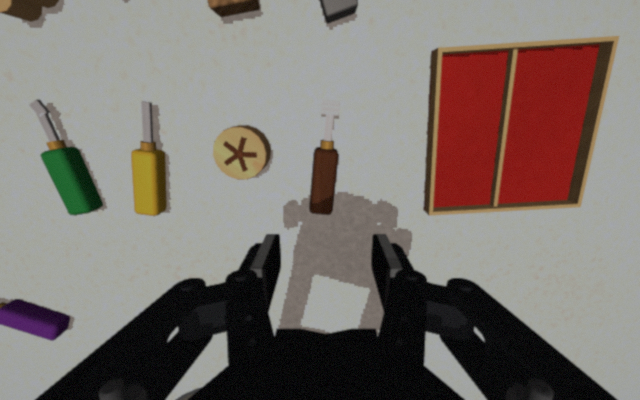

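The wrist picture shows the chisel handle from (326,148) to (321,213), the disc top at (241,153), the gouge handle from (149,148) to (150,214), and the red tray with its rim corners at (437,48), (617,38), (581,206) and (430,213). The narrow compartment is on the +y side.

Run:
```python
from h import *
np.set_printoptions(precision=1,suppress=True)
c=cam("wrist")
for k,z,l in [("ch",20,[(321.5,212),(326,149)]),("tip",6,[(330.5,104)]),("disc",28,[(241,151)]),("gouge",20,[(150,213),(149,149)]),("gtip",6,[(147.5,103)]),("red",18,[(437,48),(617,38),(581,206),(430,213)]),("rib",12,[(514,50),(497,207)])]:
    q=np.array([w("wrist",p,z,c) for p in l]); print(k,q.mean(0),q.round(0).tolist())
```

```text
ch [ 438.5 -139.1] [[404.0, -137.0], [473.0, -141.0]]
tip [ 516.9 -146.1] [[517.0, -146.0]]
disc [472.  -56.8] [[472.0, -57.0]]
gouge [437.8  45.5] [[403.0, 52.0], [473.0, 39.0]]
gtip [517.7  41.1] [[518.0, 41.0]]
red [ 488.5 -333. ] [[566.0, -245.0], [575.0, -410.0], [411.0, -421.0], [402.0, -257.0]]
rib [ 486.5 -326.8] [[566.0, -320.0], [407.0, -333.0]]
```

```bash
python3 -m inch '[[[0,-0.01,0.7,0,0,0.022],[0,-0.01,0.7,0,0,0.022],[0,-0.01,0.7,0,0,0.022],[0,-0.01,0.7,0,0,0.022],[0,-0.01,0.75,0,0,0.022],[0,-0.01,0.78,0,0,0.022],[0,-0.01,0.78,0,0,0.022]]]' 
python3 -m inch '[[[0,0,0,0,0,0],[0,0,0,0,0,0],[0,0,0,0,0,0],[0,0,0,0,0,0],[0,0,0,0,0,0],[0,0,0,0,0,0]]]' -1 40
```

```text
clock: 2.32
eef_pos: [438.7, -138.0, 4.9]
tcp_rot: [3.142, 0.0, -0.069]
contact_force: [-0.2, 0.8, -0.2]
opening: 0.6
grasp_force: 0.0
clock: 2.82
eef_pos: [439.9, -137.7, 6.7]
tcp_rot: [3.141, -0.003, -0.068]
contact_force: [-1.5, -1.7, 7.7]
opening: 0.291
grasp_force: 40.1
```

```bash
python3 -m inch '[[[0,0,-0.1,0,0,0],[0,0,-0.3,0,0,0],[0,0,-0.5,0,0,0],[0.1,0.3,-0.6,0,0,-0.041],[0.1,0.74,-0.6,0,0,-0.041],[0.1,0.74,-0.6,0,0,-0.041],[0.1,0.74,-0.6,0,0,-0.041],[0.1,0.74,-0.6,0,0,-0.041]]]' 
python3 -m inch '[[[0,0,0,0,0,0],[0,0,0,0,0,0]]]'
python3 -c "
from h import *
print(plan(464,-286,12,.06))
cv2.imwrite('pics/w2.png',r.grab_frame('wrist')[...,::-1])"
```

```text
clock: 3.48
eef_pos: [449.9, -291.7, 127.4]
tcp_rot: [3.137, -0.004, 0.058]
contact_force: [0.1, -0.2, -0.7]
opening: 0.295
grasp_force: 39.4
clock: 3.65
eef_pos: [448.1, -285.7, 125.5]
tcp_rot: [-3.141, 0.0, 0.06]
contact_force: [-0.4, 0.6, -1.0]
opening: 0.29
grasp_force: 39.4
(array([0.079, 0.007, 0.568]), array([-0.,  0., -0.]), 'now', array([ 448.1, -285.7,  125.5]), array([-3.141,  0.   ,  0.06 ]), 3.65)
```

View pics/w2.png

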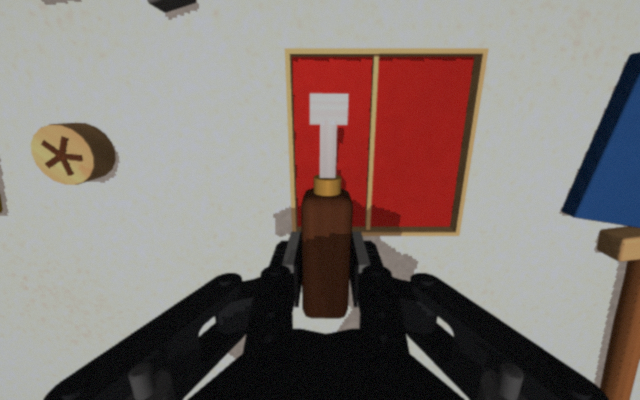

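The chisel is held straight. The red rim corners are at (287,51), (487,50) and (459,235), and the rib runs from (376,57) to (369,230).

Run:
```python
from h import *
np.set_printoptions(precision=1,suppress=True)
c=cam("wrist")
for k,z,l in [("red",18,[(287,50),(487,50),(459,235)]),("rib",12,[(376,57),(369,229)])]:
    q=np.array([w("wrist",p,z,c) for p in l]); print(k,q.mean(0),q.round(0).tolist())
q=np.array([w("wrist",p,18,c) for p in [(287,50),(487,50),(459,235)]]);C=(q[0]+q[2])/2;y=np.arctan2(*(q[1]-q[2])[::-1]);print(C,y)
print(np.array([[np.cos(y),-np.sin(y)],[np.sin(y),np.cos(y)]])@[-24,44]+C)
```

```text
red [ 517.1 -358.6] [[565.0, -247.0], [575.0, -409.0], [410.0, -420.0]]
rib [ 487.2 -326. ] [[566.0, -320.0], [409.0, -332.0]]
[ 487.9 -333.4] 0.06641594847999567
[ 461.1 -291.1]
```

```bash
python3 -m inch '[[[0.063,0.03,0.1,0,0,0],[0.063,0.03,0.3,0,0,0],[0.063,0.03,0.42,0,0,0],[0.063,0.03,0.48,0,0,0],[0.063,0.03,0.52,0,0,0],[0.063,0.03,0.55,0,0,0],[0.063,0.03,0.565,0,0,0],[0.063,0.03,0.572,0,0,0]]]' 
python3 -m inch '[[[0,0,0,0,0,0],[0,0,0,0,0,0]]]'
```

```text
clock: 4.37
eef_pos: [462.0, -291.5, 11.5]
tcp_rot: [3.141, -0.001, 0.061]
contact_force: [0.8, 0.5, -1.5]
opening: 0.297
grasp_force: 39.4
clock: 4.53
eef_pos: [462.0, -291.8, 11.8]
tcp_rot: [3.141, -0.001, 0.06]
contact_force: [0.0, 0.0, -0.7]
opening: 0.291
grasp_force: 39.4
```

```bash
python3 -m inch '[[[0,0,0.006,0,0,0],[0,0,0.006,0,0,0]]]'
python3 -m inch '[[[0,0,0,0,0,0],[0,0,0,0,0,0],[0,0,-0.02,0,0,0],[0,0,-0.1,0,0,0],[0,0,-0.3,0,0,0],[0,0,-0.5,0,0,0],[0,0,-0.6,0,0,0],[0,0,-0.6,0,0,0]]]' -0.22
python3 -c "
from h import *
print(plan(624,137,150,2.22))
cv2.imwrite('pics/w3.png',r.grab_frame('wrist')[...,::-1])"
```

```text
clock: 4.7
eef_pos: [462.0, -291.9, 10.7]
tcp_rot: [3.141, -0.001, 0.06]
contact_force: [-1.5, 0.3, 7.0]
opening: 0.292
grasp_force: 40.3
clock: 5.37
eef_pos: [464.1, -293.1, 134.9]
tcp_rot: [3.137, -0.007, 0.061]
contact_force: [0.8, -0.5, -0.0]
opening: 0.384
grasp_force: 0.0
(array([ 0.929, -2.098, -0.08 ]), array([ 0.003,  0.   , -0.687]), 'now', array([ 464.1, -293.1,  134.9]), array([ 3.137, -0.007,  0.061]), 5.37)
```

View pics/w3.png

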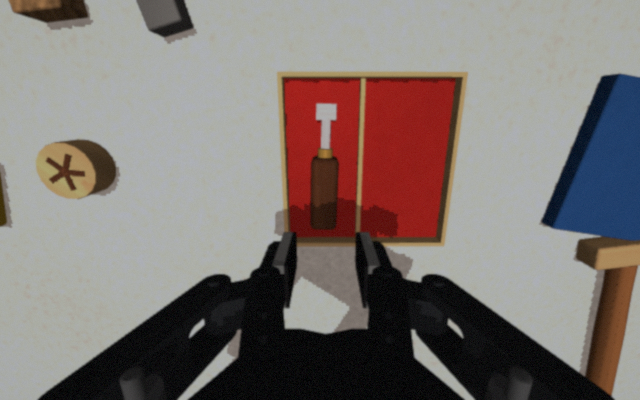

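The chisel lies flat in the narrow compartment at about (324,190). Next is the flower.

```bash
python3 -m inch '[[[0.45,-1,-0.08,0,0,-0.3],[0.45,-1,-0.08,0,0,-0.3],[0.45,-1,-0.08,0,0,-0.3],[0.45,-1,-0.08,0,0,-0.3],[0.45,-1,-0.08,0,0,-0.3],[0.45,-1,-0.08,0,0,-0.3],[0.45,-1,-0.08,0,0,-0.3],[0.45,-1,-0.08,0,0,-0.3]]]' 0.6
python3 -c "
from h import *
print(plan(624,137,160,2.22))"
```

```text
clock: 6.08
eef_pos: [538.7, -84.8, 144.3]
tcp_rot: [-3.14, 0.001, 1.012]
contact_force: [-0.3, 0.1, -0.1]
opening: 0.801
grasp_force: 0.0
(array([ 1.166, -0.226, -0.079]), array([-0.001, -0.   , -0.384]), 'now', array([538.7, -84.8, 144.3]), array([-3.140e+00,  1.000e-03,  1.012e+00]), 6.08)
```

```bash
python3 -m inch '[[[1,-0.2,-0.08,0,0,-0.3],[1,-0.2,-0.08,0,0,-0.3],[1,-0.2,-0.08,0,0,-0.3],[1,-0.2,-0.08,0,0,-0.3],[1,-0.2,-0.08,0,0,-0.3],[1,-0.2,-0.08,0,0,-0.3],[1,-0.2,-0.08,0,0,-0.3],[1,-0.2,-0.08,0,0,-0.3]]]'
python3 -m inch '[[[0,0,0,0,0,-0.084],[0,0,0,0,0,-0.084],[0,0,0,0,0,-0.084],[0,0,0,0,0,-0.084]]]'
python3 -c "
from h import *
print(plan(624,137,160,2.22))
cv2.imwrite('pics/w4.png',r.grab_frame('wrist')[...,::-1])"
```

```text
clock: 6.75
eef_pos: [612.2, 104.7, 159.8]
tcp_rot: [-3.139, -0.001, 1.954]
contact_force: [-0.5, 0.1, 0.4]
opening: 0.803
grasp_force: 0.0
clock: 7.08
eef_pos: [612.3, 103.6, 160.4]
tcp_rot: [-3.14, -0.001, 2.207]
contact_force: [0.2, -0.8, -0.2]
opening: 0.803
grasp_force: 0.0
(array([0.1  , 0.146, 0.002]), array([-0.001, -0.   , -0.004]), 'now', array([612.3, 103.6, 160.4]), array([-3.140e+00, -1.000e-03,  2.207e+00]), 7.08)
```

View pics/w4.png

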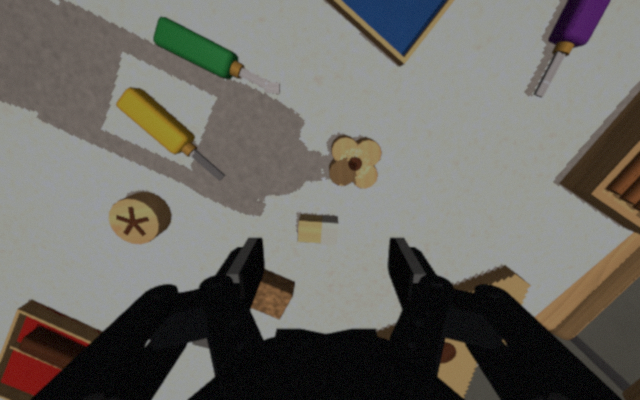

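The flower is at (355,163), its dot visible, with petals at about (345,150), (369,151), (362,177) and (342,173).

Run:
```python
from h import *
np.set_printoptions(precision=2,suppress=True)
c=cam("wrist")
C=w("wrist",(355,163),28,c); q=np.array([w("wrist",p,28,c) for p in [(345,149),(370,151),(361,177),(342,173)]])
print(C,q.mean(0),np.degrees([np.arctan2(*(a-q.mean(0))[::-1]) for a in q])%90)
print("disc",w("wrist",(135,218),28,c))
x,y=(C+q.mean(0))/2
print(plan(x,y,2,2.22))
```

```text
[622.03 138.75] [621.4 138.7] [71.99 74.34 62.07 77.11]
disc [469.42 -47.85]
(array([0.11, 0.14, 0.79]), array([-0.  , -0.  , -0.01]), 'now', array([612.5, 103.7, 160.7]), array([-3.14, -0.  ,  2.21]), 7.13)
```

```bash
python3 -m inch '[[[0.11,0.14,0.1,0,0,0.025],[0.11,0.14,0.3,0,0,0.025],[0.11,0.14,0.5,0,0,0.025],[0.11,0.14,0.65,0,0,0.025],[0.11,0.14,0.72,0,0,0.025],[0.11,0.14,0.76,0,0,0.025],[0.11,0.14,0.78,0,0,0.025],[0.11,0.14,0.78,0,0,0.025]]]' 
python3 -m inch '[[[0,0,0,0,0,0],[0,0,0,0,0,0],[0,0,0,0,0,0],[0,0,0,0,0,0],[0,0,0,0,0,0],[0,0,0,0,0,0]]]' -1 40
```

```text
clock: 7.8
eef_pos: [623.0, 138.1, 6.1]
tcp_rot: [3.141, 0.0, 2.13]
contact_force: [-0.1, -0.7, 0.2]
opening: 0.798
grasp_force: 0.0
clock: 8.3
eef_pos: [623.8, 138.4, 7.9]
tcp_rot: [3.139, 0.001, 2.13]
contact_force: [-2.0, -0.5, 6.6]
opening: 0.575
grasp_force: 41.0
```

```bash
python3 -m inch '[[[0,0,-0.1,0,0,0],[0,0,-0.3,0,0,0],[0,0,-0.5,0,0,0.05],[0,0,-0.6,0,0,0.157],[0,0,-0.6,0,0,0.157],[0,0,-0.6,0,0,0.157],[0,0,-0.6,0,0,0.157],[0,0,-0.6,0,0,0.157]]]'
python3 -c "
from h import *
print(plan(490.5,-370.3,130,1.637))"
```

```text
clock: 8.97
eef_pos: [622.6, 138.1, 126.6]
tcp_rot: [3.14, -0.0, 1.641]
contact_force: [0.4, -0.5, -0.4]
opening: 0.576
grasp_force: 41.5
(array([-2.489, -0.838, -0.019]), array([ 0.   , -0.   ,  0.001]), 'now', array([622.6, 138.1, 126.6]), array([ 3.14 , -0.   ,  1.641]), 8.97)
```

```bash
python3 -m inch '[[[-1,-0.34,0,0,0,0],[-1,-0.34,0,0,0,0],[-1,-0.34,0,0,0,0],[-1,-0.34,0,0,0,0],[-1,-0.34,0,0,0,0],[-1,-0.34,0,0,0,0]]]'
python3 -m inch '[[[-1,-0.34,0,0,0,0],[-1,-0.34,0,0,0,0],[-1,-0.34,0,0,0,0],[-1,-0.34,0,0,0,0],[-1,-0.34,0,0,0,0],[-1,-0.34,0,0,0,0]]]'
python3 -m inch '[[[-0.48,-0.16,0,0,0,0],[-0.48,-0.16,0,0,0,0],[-0.48,-0.16,0,0,0,0],[-0.48,-0.16,0,0,0,0],[-0.48,-0.16,0,0,0,0],[-0.48,-0.16,0,0,0,0]]]'
python3 -c "
from h import *
print(plan(490.5,-370.3,12,1.637))
cv2.imwrite('pics/w5.png',r.grab_frame('wrist')[...,::-1])"
```

```text
clock: 9.47
eef_pos: [565.7, -71.4, 125.5]
tcp_rot: [-3.14, 0.002, 1.639]
contact_force: [-0.3, -0.7, -1.4]
opening: 0.575
grasp_force: 41.6
clock: 9.97
eef_pos: [512.0, -275.8, 125.9]
tcp_rot: [3.141, 0.002, 1.638]
contact_force: [0.6, 0.7, -0.7]
opening: 0.575
grasp_force: 41.6
clock: 10.47
eef_pos: [487.9, -367.0, 125.4]
tcp_rot: [-3.141, -0.001, 1.639]
contact_force: [0.2, 0.1, -1.0]
opening: 0.573
grasp_force: 41.6
(array([-0.018,  0.012,  0.567]), array([-0.   , -0.   ,  0.001]), 'now', array([ 487.9, -367. ,  125.4]), array([-3.141e+00, -1.000e-03,  1.639e+00]), 10.47)
```

View pics/w5.png

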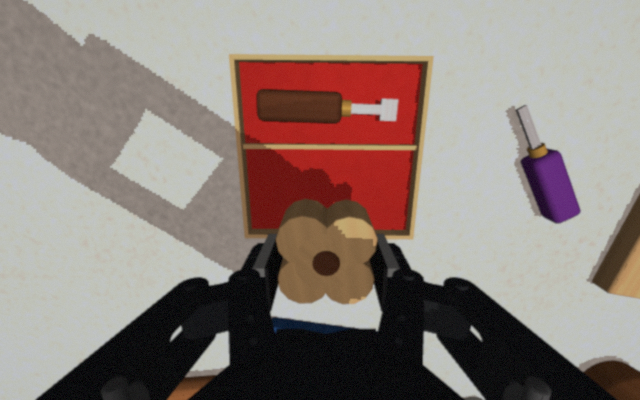

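The chisel sits in the narrow compartment, and the flower is held squarely over the tray at (326,262). I'll lower it.

```bash
python3 -m inch '[[[-0.018,0.012,0.1,0,0,0],[-0.018,0.012,0.3,0,0,0],[-0.018,0.012,0.42,0,0,0],[-0.018,0.012,0.48,0,0,0],[-0.018,0.012,0.52,0,0,0],[-0.018,0.012,0.55,0,0,0],[-0.018,0.012,0.565,0,0,0],[-0.018,0.012,0.57,0,0,0]]]' 
python3 -m inch '[[[0,0,0.005,0,0,0],[0,0,0.005,0,0,0],[0,0,0.005,0,0,0]]]'
```

```text
clock: 11.18
eef_pos: [491.2, -371.6, 12.3]
tcp_rot: [3.141, 0.001, 1.638]
contact_force: [-0.3, 0.3, -0.6]
opening: 0.573
grasp_force: 41.6
clock: 11.43
eef_pos: [491.2, -371.9, 11.9]
tcp_rot: [3.14, 0.001, 1.637]
contact_force: [0.7, 1.4, 4.1]
opening: 0.572
grasp_force: 41.9
```

```bash
python3 -m inch '[[[0,0,0,0,0,0],[0,0,0,0,0,0],[0,0,-0.02,0,0,0],[0,0,-0.1,0,0,0],[0,0,-0.3,0,0,0],[0,0,-0.5,0,0,0.05],[0,0,-0.6,0,0,0.1],[0,0,-0.6,0,0,0.1]]]' 0.45
python3 -c "
from h import *
print(plan(439,50,150,-0.1))"
```

```text
clock: 12.1
eef_pos: [493.1, -373.5, 136.6]
tcp_rot: [3.134, 0.003, 1.316]
contact_force: [0.9, -0.4, -1.5]
opening: 0.728
grasp_force: 0.0
(array([ 1.981, -0.794, -0.08 ]), array([ 0.003, -0.001,  0.451]), 'now', array([ 493.1, -373.5,  136.6]), array([3.134e+00, 3.000e-03, 1.316e+00]), 12.1)
```

```bash
python3 -m inch '[[[1,-0.4,-0.08,0,0,0.3],[1,-0.4,-0.08,0,0,0.3],[1,-0.4,-0.08,0,0,0.3],[1,-0.4,-0.08,0,0,0.3],[1,-0.4,-0.08,0,0,0.3],[1,-0.4,-0.08,0,0,0.3],[1,-0.4,-0.08,0,0,0.3],[1,-0.4,-0.08,0,0,0.3]]]' 0.1
python3 -c "
from h import *
print(plan(435,50,150,-0.1))"
```

```text
clock: 12.77
eef_pos: [461.9, -156.7, 147.3]
tcp_rot: [3.141, -0.0, 0.376]
contact_force: [-0.3, -0.2, 0.3]
opening: 0.55
grasp_force: 0.0
(array([ 0.255, -1.011, -0.014]), array([ 0.   , -0.   ,  0.152]), 'now', array([ 461.9, -156.7,  147.3]), array([ 3.141, -0.   ,  0.376]), 12.77)
```

```bash
python3 -m inch '[[[0.255,-1,0,0,0,0.152],[0.255,-1,0,0,0,0.152],[0.255,-1,0,0,0,0.152],[0.255,-1,0,0,0,0.152],[0.255,-1,0,0,0,0.152],[0.255,-1,0,0,0,0.152],[0.255,-1,0,0,0,0.152],[0.255,-1,0,0,0,0.152]]]' 0.1
python3 -c "
from h import *
print(plan(439,50,5,-0.1))
cv2.imwrite('pics/w6.png',r.grab_frame('wrist')[...,::-1])"
```

```text
clock: 13.43
eef_pos: [434.8, 47.5, 147.0]
tcp_rot: [3.142, -0.0, -0.094]
contact_force: [-0.2, -0.1, 0.2]
opening: 0.55
grasp_force: 0.0
(array([ 0.019, -0.014,  0.71 ]), array([ 0.   , -0.   ,  0.002]), 'now', array([434.8,  47.5, 147. ]), array([ 3.142, -0.   , -0.094]), 13.43)
```

View pics/w6.png

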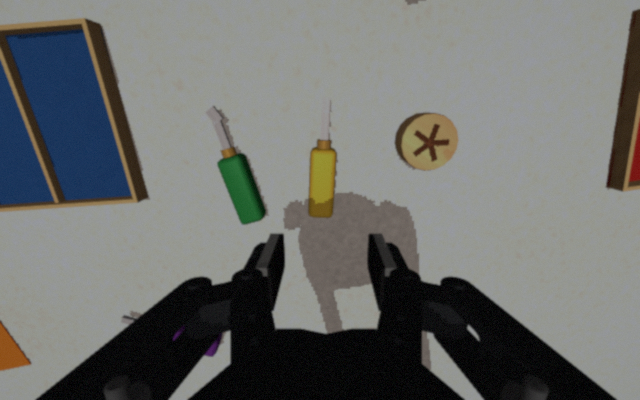

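The gouge handle spans (323,148) to (320,215), nearly aligned with the tool. The disc is at (431,141).

Run:
```python
from h import *
np.set_printoptions(precision=1,suppress=True)
c=cam("wrist")
a,b,t=[w("wrist",p,z,c) for p,z in [((320.5,215),20),((323.5,149),20),((326.5,100),6)]]
print(a,b,t,np.arctan2(*(b-a)[::-1]),np.arctan2(*(t-a)[::-1]),"disc",w("wrist",(430,140),28,c))
np.set_printoptions(precision=3)
x,y=(a+b)/2;print(plan(x,y,5,-0.12))
```

```text
[403.4  54.7] [471.4  44.9] [516.4  37.8] -0.14209444968980317 -0.1484973584852809 disc [471.5 -54.9]
(array([ 0.01 , -0.017,  0.71 ]), array([ 0.   , -0.   ,  0.008]), 'now', array([435. ,  46.7, 146.9]), array([ 3.141, -0.   , -0.095]), 13.48)
```

```bash
python3 -m inch '[[[0.01,-0.017,0.1,0,0,0.015],[0.01,-0.017,0.3,0,0,0.015],[0.01,-0.017,0.5,0,0,0.015],[0.01,-0.017,0.62,0,0,0.015],[0.01,-0.017,0.68,0,0,0.015],[0.01,-0.017,0.7,0,0,0.015],[0.01,-0.017,0.7,0,0,0.015]]]'
python3 -m inch '[[[0,0,0,0,0,0],[0,0,0,0,0,0],[0,0,0,0,0,0],[0,0,0,0,0,0],[0,0,0,0,0,0],[0,0,0,0,0,0]]]' -1 40
python3 -m inch '[[[0,0,-0.1,0,0,0],[0,0,-0.3,0,0,0],[0,0,-0.5,0,0,0],[0,0,-0.6,0,0,0],[0,0,-0.6,0,0,0],[0,0,-0.6,0,0,0]]]'
python3 -c "
from h import *
print(plan(500,374,130,-0.02))"
```

```text
clock: 14.07
eef_pos: [436.8, 48.9, 5.9]
tcp_rot: [3.141, 0.002, -0.145]
contact_force: [0.2, 0.7, 0.4]
opening: 0.545
grasp_force: 0.0
clock: 14.57
eef_pos: [438.3, 49.8, 7.8]
tcp_rot: [-3.141, -0.002, -0.143]
contact_force: [-1.4, -2.5, 8.5]
opening: 0.293
grasp_force: 40.4
clock: 15.07
eef_pos: [438.2, 50.1, 128.1]
tcp_rot: [-3.141, -0.004, -0.144]
contact_force: [-0.2, -0.3, -1.2]
opening: 0.298
grasp_force: 39.6
(array([ 0.074, -1.647, -0.007]), array([-0.   , -0.001, -0.039]), 'now', array([438.2,  50.1, 128.1]), array([-3.141, -0.004, -0.144]), 15.07)
```

```bash
python3 -m inch '[[[0.03,-0.8,0,0,0,-0.039],[0.03,-0.8,0,0,0,-0.039],[0.03,-0.8,0,0,0,-0.039],[0.03,-0.8,0,0,0,-0.039],[0.03,-0.8,0,0,0,-0.039]]]'
python3 -m inch '[[[0,-0.82,0,0,0,0],[0,-0.82,0,0,0,0],[0,-0.82,0,0,0,0],[0,-0.82,0,0,0,0],[0,-0.82,0,0,0,0],[0,-0.82,0,0,0,0],[0,-0.82,0,0,0,0]]]'
python3 -c "
from h import *
print(plan(500,371,12,-0.02))
cv2.imwrite('pics/w7.png',r.grab_frame('wrist')[...,::-1])"
```

```text
clock: 15.48
eef_pos: [467.1, 212.5, 125.5]
tcp_rot: [-3.14, -0.001, -0.018]
contact_force: [0.2, 0.5, 0.3]
opening: 0.293
grasp_force: 39.8
clock: 16.07
eef_pos: [468.4, 370.3, 124.8]
tcp_rot: [3.139, 0.002, -0.02]
contact_force: [0.0, 0.6, -1.5]
opening: 0.295
grasp_force: 39.9
(array([ 0.159, -0.008,  0.564]), array([ 0.001,  0.001, -0.   ]), 'now', array([468.4, 370.3, 124.8]), array([ 3.139e+00,  2.000e-03, -2.000e-02]), 16.07)
```

View pics/w7.png

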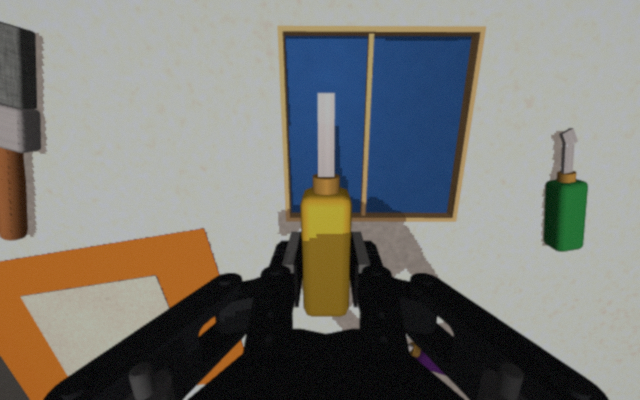

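The blue rim corners are at (280,29), (484,29), (456,219) and (289,218), with the narrow compartment on the left (+y). The gouge is held straight.

Run:
```python
from h import *
np.set_printoptions(precision=3,suppress=True)
c=cam("wrist")
q=np.array([w("wrist",p,18,c) for p in [(280,29),(484,29),(456,219),(288,218)]]);C=q.mean(0)
y=np.mean([np.arctan2(*(q[0]-q[3])[::-1]),np.arctan2(*(q[1]-q[2])[::-1])]);print(q,C,y)
M=np.array([[np.cos(y),-np.sin(y)],[np.sin(y),np.cos(y)]])
for n,t in [("gouge",(-24,44)),("disc",(-30,-37)),("stone",(42,-37))]: print(n,M@t+C)
print(plan(*(M@[-24,44]+C),12,y))
```

```text
[[603.562 402.813]
 [600.294 240.377]
 [437.013 243.121]
 [441.545 406.361]] [520.604 323.168] -0.019348521154575422
gouge [497.46  367.624]
disc [489.894 286.756]
stone [561.88  285.363]
(array([0.146, 0.007, 0.566]), array([ 0.001,  0.001, -0.001]), 'now', array([468.6, 369.9, 125.2]), array([ 3.139,  0.002, -0.021]), 16.12)
```

```bash
python3 -m inch '[[[0.146,0.007,0.05,0,0,0],[0.146,0.007,0.3,0,0,0],[0.146,0.007,0.42,0,0,0],[0.146,0.007,0.48,0,0,0],[0.146,0.007,0.52,0,0,0],[0.146,0.007,0.55,0,0,0],[0.146,0.007,0.562,0,0,0],[0.146,0.007,0.566,0,0,0]]]' 
python3 -m inch '[[[0,0,0.003,0,0,0],[0,0,0.006,0,0,0],[0,0,0.006,0,0,0]]]'
```

```text
clock: 16.78
eef_pos: [499.3, 369.7, 14.5]
tcp_rot: [-3.141, -0.001, -0.021]
contact_force: [0.1, -0.1, -0.1]
opening: 0.293
grasp_force: 39.9
clock: 17.03
eef_pos: [499.1, 369.8, 13.2]
tcp_rot: [-3.141, -0.001, -0.021]
contact_force: [0.1, 0.0, -0.4]
opening: 0.296
grasp_force: 39.9
```

Not yet in contact; I'll lower a little more and release only after contact.

```bash
python3 -m inch '[[[0,0,0.004,0,0,0],[0,0,0.008,0,0,0],[0,0,0.008,0,0,0]]]'
```

```text
clock: 17.28
eef_pos: [499.0, 369.6, 11.8]
tcp_rot: [-3.141, -0.001, -0.021]
contact_force: [-2.7, -1.0, 10.1]
opening: 0.29
grasp_force: 41.2
```

```bash
python3 -m inch '[[[0,0,0,0,0,0],[0,0,0,0,0,0],[0,0,-0.02,0,0,0],[0,0,-0.1,0,0,0],[0,0,-0.3,0,0,0],[0,0,-0.5,0,0,-0.05],[0,0,-0.6,0,0,-0.1],[0,0,-0.6,0,0,-0.1]]]' -0.22
python3 -c "
from h import *
print(plan(471,-54,140,1.55))"
```

```text
clock: 17.95
eef_pos: [501.4, 371.3, 136.5]
tcp_rot: [-3.139, -0.008, 0.3]
contact_force: [1.0, 1.0, 0.3]
opening: 0.389
grasp_force: 0.0
(array([-0.773,  1.987, -0.029]), array([ 0.001, -0.003, -0.398]), 'now', array([501.4, 371.3, 136.5]), array([-3.139, -0.008,  0.3  ]), 17.95)
```

```bash
python3 -m inch '[[[-0.39,1,-0.03,0,0,-0.3],[-0.39,1,-0.03,0,0,-0.3],[-0.39,1,-0.03,0,0,-0.3],[-0.39,1,-0.03,0,0,-0.3],[-0.39,1,-0.03,0,0,-0.3],[-0.39,1,-0.03,0,0,-0.3],[-0.39,1,-0.03,0,0,-0.3],[-0.39,1,-0.03,0,0,-0.3]]]' 0.7
python3 -c "
from h import *
print(plan(471,-54,140,1.55))"
```

```text
clock: 18.62
eef_pos: [481.8, 154.0, 137.1]
tcp_rot: [3.141, -0.0, 1.24]
contact_force: [0.4, -0.2, 0.5]
opening: 0.85
grasp_force: 0.0
(array([-1.001,  0.287, -0.015]), array([ 0.   , -0.   , -0.099]), 'now', array([481.8, 154. , 137.1]), array([ 3.141, -0.   ,  1.24 ]), 18.62)
```

```bash
python3 -m inch '[[[-1,0.287,0,0,0,-0.1],[-1,0.287,0,0,0,-0.1],[-1,0.287,0,0,0,-0.1],[-1,0.287,0,0,0,-0.1],[-1,0.287,0,0,0,-0.1],[-1,0.287,0,0,0,-0.1],[-1,0.287,0,0,0,-0.1]]]' 0.7
python3 -c "
from h import *
print(plan(471,-54,5,1.55))
cv2.imwrite('pics/w8.png',r.grab_frame('wrist')[...,::-1])"
```

```text
clock: 19.2
eef_pos: [470.0, -54.8, 136.9]
tcp_rot: [3.141, 0.0, 1.546]
contact_force: [-0.7, -0.1, 0.5]
opening: 0.846
grasp_force: 0.0
(array([0.004, 0.005, 0.66 ]), array([ 0.   ,  0.   , -0.001]), 'now', array([470. , -54.8, 136.9]), array([3.141, 0.   , 1.546]), 19.2)
```

View pics/w8.png

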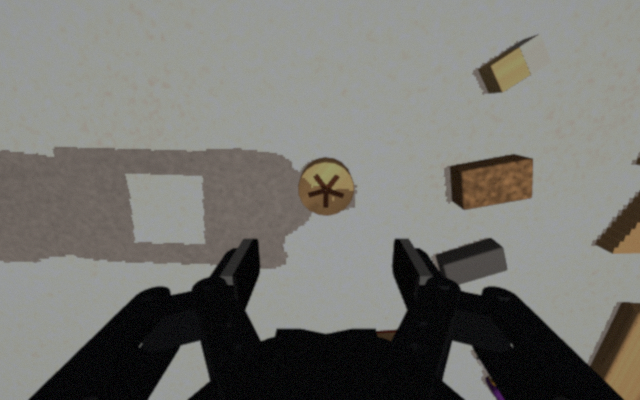

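The disc centre is at (326,187), between the fingers. I'll check it numerically, along with the stone whose top corners are at about (440,258), (490,240), (507,258) and (447,280).

Run:
```python
from h import *
np.set_printoptions(precision=3,suppress=True)
c=cam("wrist")
p=w("wrist",(326,187),28,c); print(p,plan(*p,5,1.55))
q=np.array([w("wrist",p,24,c) for p in [(440,257),(494,239),(507,260),(447,282)]]); print(q,q.mean(0))
```

```text
[469.738 -49.635] (array([ 0.018, -0.003,  0.659]), array([ 0.   , -0.   , -0.001]), 'now', array([470.1, -53.3, 136.9]), array([ 3.141, -0.   ,  1.546]), 19.25)
[[ 586.449 -129.263]
 [ 639.383 -109.883]
 [ 656.747 -134.5  ]
 [ 596.94  -159.748]] [ 619.88  -133.349]
```

```bash
python3 -m inch '[[[0.015,0,0.1,0,0,0],[0.015,0,0.3,0,0,0],[0.015,0,0.5,0,0,0],[0.015,0,0.6,0,0,0],[0.015,0,0.64,0,0,0],[0.015,0,0.656,0,0,0],[0.015,0,0.656,0,0,0]]]'
python3 -m inch '[[[0,0,0,0,0,0],[0,0,0,0,0,0],[0,0,0,0,0,0],[0,0,0,0,0,0],[0,0,0,0,0,0],[0,0,0,0,0,0]]]' -1 40
python3 -m inch '[[[0,0,-0.1,0,0,0],[0,0,-0.3,0,0,0],[0,0,-0.5,0,0,0],[0,0,-0.6,0,0,0],[0,0,-0.6,0,0,0],[0,0,-0.6,0,0,0]]]'
python3 -c "
from h import *
print(plan(490,287,130,1.55))"
```

```text
clock: 19.83
eef_pos: [470.5, -48.5, 5.6]
tcp_rot: [-3.141, -0.0, 1.551]
contact_force: [-0.6, -0.1, 0.2]
opening: 0.851
grasp_force: 0.0
clock: 20.33
eef_pos: [471.5, -49.3, 7.2]
tcp_rot: [3.139, -0.0, 1.549]
contact_force: [-0.3, 3.3, 8.1]
opening: 0.614
grasp_force: 41.3
clock: 20.83
eef_pos: [471.5, -49.6, 127.5]
tcp_rot: [3.137, 0.0, 1.549]
contact_force: [0.2, -1.3, -1.1]
opening: 0.611
grasp_force: 42.4
(array([ 1.685,  0.056, -0.013]), array([ 0.002,  0.   , -0.   ]), 'now', array([471.5, -49.6, 127.5]), array([3.137, 0.   , 1.549]), 20.83)
```

```bash
python3 -m inch '[[[0.84,0.03,0,0,0,0],[0.84,0.03,0,0,0,0],[0.84,0.03,0,0,0,0],[0.84,0.03,0,0,0,0],[0.84,0.03,0,0,0,0]]]'
python3 -m inch '[[[0.84,0.03,0,0,0,0],[0.84,0.03,0,0,0,0],[0.84,0.03,0,0,0,0],[0.84,0.03,0,0,0,0],[0.84,0.03,0,0,0,0],[0.84,0.03,0,0,0,0],[0.84,0.03,0,0,0,0]]]'
python3 -c "
from h import *
print(plan(490,287,12,1.55))
cv2.imwrite('pics/w9.png',r.grab_frame('wrist')[...,::-1])"
```

```text
clock: 21.25
eef_pos: [479.7, 123.9, 124.6]
tcp_rot: [-3.141, -0.002, 1.553]
contact_force: [0.8, -0.3, -0.3]
opening: 0.614
grasp_force: 42.4
clock: 21.83
eef_pos: [488.3, 285.5, 124.1]
tcp_rot: [-3.139, 0.002, 1.551]
contact_force: [-0.5, -0.8, 0.0]
opening: 0.618
grasp_force: 42.4
(array([0.009, 0.01 , 0.56 ]), array([-0.001,  0.001,  0.   ]), 'now', array([488.3, 285.5, 124.1]), array([-3.139e+00,  2.000e-03,  1.551e+00]), 21.83)
```

View pics/w9.png

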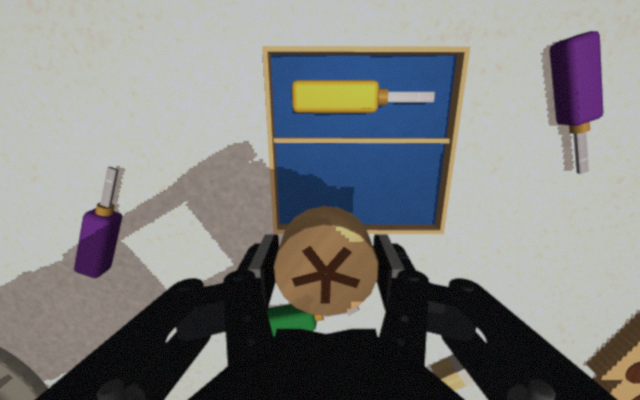

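The gouge lies in its compartment at (360,96), and the disc is held centred at (326,265). I'll lower it.

```bash
python3 -m inch '[[[0.009,0.01,0.05,0,0,0],[0.009,0.01,0.3,0,0,0],[0.009,0.01,0.42,0,0,0],[0.009,0.01,0.48,0,0,0],[0.009,0.01,0.52,0,0,0],[0.009,0.01,0.55,0,0,0],[0.009,0.01,0.562,0,0,0],[0.009,0.01,0.566,0,0,0]]]' 
python3 -m inch '[[[0,0,0.004,0,0,0],[0,0,0.008,0,0,0],[0,0,0.008,0,0,0]]]'
```

```text
clock: 22.55
eef_pos: [492.1, 288.2, 13.0]
tcp_rot: [3.14, -0.001, 1.549]
contact_force: [-0.3, 1.0, -0.3]
opening: 0.618
grasp_force: 42.5
clock: 22.8
eef_pos: [491.9, 288.3, 11.4]
tcp_rot: [3.14, -0.001, 1.55]
contact_force: [1.1, -0.3, -0.3]
opening: 0.617
grasp_force: 42.5
```

```bash
python3 -m inch '[[[0,0,0.006,0,0,0],[0,0,0.006,0,0,0],[0,0,0.006,0,0,0]]]'
```

```text
clock: 23.05
eef_pos: [491.9, 288.4, 11.2]
tcp_rot: [3.14, -0.001, 1.55]
contact_force: [-4.2, -1.7, 14.7]
opening: 0.611
grasp_force: 44.1
```

```bash
python3 -m inch '[[[0,0,0,0,0,0],[0,0,0,0,0,0],[0,0,-0.02,0,0,0],[0,0,-0.1,0,0,0],[0,0,-0.3,0,0,0],[0,0,-0.5,0,0,0.05],[0,0,-0.6,0,0,0.1],[0,0,-0.6,0,0,0.1]]]' 0.42
python3 -c "
from h import *
print(plan(621,-135,140,0.37))"
```

```text
clock: 23.72
eef_pos: [494.2, 289.6, 134.9]
tcp_rot: [3.136, -0.006, 1.229]
contact_force: [0.3, 0.9, -0.4]
opening: 0.711
grasp_force: 0.0
(array([-1.787,  1.31 , -0.03 ]), array([ 0.001, -0.003,  0.273]), 'now', array([494.2, 289.6, 134.9]), array([ 3.136, -0.006,  1.229]), 23.72)
```

```bash
python3 -m inch '[[[-0.9,0.66,-0.04,0,0,0.273],[-0.9,0.66,-0.04,0,0,0.273],[-0.9,0.66,-0.04,0,0,0.273],[-0.9,0.66,-0.04,0,0,0.273],[-0.9,0.66,-0.04,0,0,0.273],[-0.9,0.66,-0.04,0,0,0.273],[-0.9,0.66,-0.04,0,0,0.273],[-0.9,0.66,-0.04,0,0,0.273]]]' 0.2
python3 -c "
from h import *
print(plan(621,-135,140,0.37))"
```

```text
clock: 24.38
eef_pos: [557.1, 73.2, 137.7]
tcp_rot: [-3.142, -0.0, 0.37]
contact_force: [-0.7, -0.3, -0.0]
opening: 0.598
grasp_force: 0.0
(array([-0.079,  1.086, -0.012]), array([-0., -0.,  0.]), 'now', array([557.1,  73.2, 137.7]), array([-3.142, -0.   ,  0.37 ]), 24.38)
```

```bash
python3 -m inch '[[[-0.08,1,0,0,0,0],[-0.08,1,0,0,0,0],[-0.08,1,0,0,0,0],[-0.08,1,0,0,0,0],[-0.08,1,0,0,0,0],[-0.08,1,0,0,0,0],[-0.08,1,0,0,0,0]]]'
python3 -m inch '[[[0,0.08,0,0,0,0],[0,0.08,0,0,0,0],[0,0.08,0,0,0,0]]]'
python3 -c "
from h import *
print(plan(621,-135,5,0.37))
cv2.imwrite('pics/w10.png',r.grab_frame('wrist')[...,::-1])"
```

```text
clock: 24.97
eef_pos: [615.9, -118.2, 137.3]
tcp_rot: [-3.141, 0.0, 0.379]
contact_force: [0.6, 0.8, 0.4]
opening: 0.599
grasp_force: 0.0
clock: 25.22
eef_pos: [621.7, -131.4, 137.5]
tcp_rot: [-3.141, 0.0, 0.38]
contact_force: [1.2, 0.2, 0.2]
opening: 0.599
grasp_force: 0.0
(array([-0.01 ,  0.016,  0.662]), array([-0.   ,  0.   ,  0.003]), 'now', array([ 621.7, -131.4,  137.5]), array([-3.141,  0.   ,  0.38 ]), 25.22)
```

View pics/w10.png

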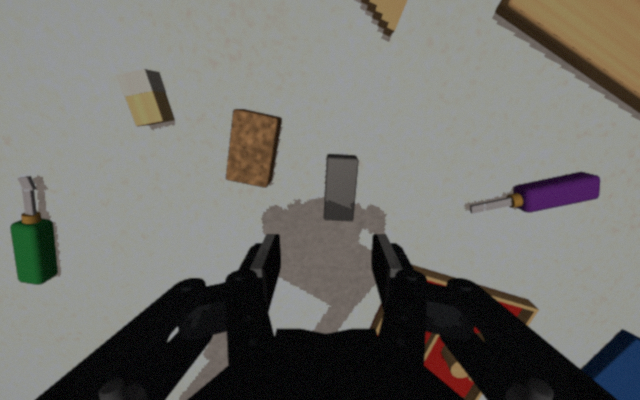

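The stone's top corners are at (327,156), (357,157), (354,220) and (323,219); it is nearly aligned.

Run:
```python
from h import *
np.set_printoptions(precision=3,suppress=True)
c=cam("wrist")
q=np.array([w("wrist",p,24,c) for p in [(326.5,157),(357,157),(354,219.5),(323.5,219)]]); C=q.mean(0);d=q[0]+q[1]-q[2]-q[3];a=np.arctan2(d[1],d[0])
print(q,C,a,plan(*C,5,a))
```

```text
[[ 650.335 -120.364]
 [ 660.854 -146.68 ]
 [ 602.359 -169.099]
 [ 591.578 -140.688]] [ 626.282 -144.208] 0.34956451809347533 (array([-0.002,  0.07 ,  0.662]), array([-0.  ,  0.  ,  0.01]), 'now', array([ 621.5, -131.1,  137.4]), array([-3.141,  0.   ,  0.379]), 25.27)
```

```bash
python3 -m inch '[[[0,0.07,0.1,0,0,0.008],[0,0.07,0.3,0,0,0.008],[0,0.07,0.5,0,0,0.008],[0,0.07,0.6,0,0,0.008],[0,0.07,0.64,0,0,0.008],[0,0.07,0.656,0,0,0.008],[0,0.07,0.656,0,0,0.008]]]'
python3 -m inch '[[[0,0,0,0,0,0],[0,0,0,0,0,0],[0,0,0,0,0,0],[0,0,0,0,0,0],[0,0,0,0,0,0],[0,0,0,0,0,0]]]' -1 50
python3 -m inch '[[[0,0,-0.1,0,0,0],[0,0,-0.3,0,0,0],[0,0,-0.5,0,0,0],[0,0,-0.6,0,0,0],[0,0,-0.6,0,0,0],[0,0,-0.6,0,0,0]]]'
python3 -c "
from h import *
print(plan(562,286,130,-.02))"
```

```text
clock: 25.85
eef_pos: [627.1, -144.5, 6.6]
tcp_rot: [3.142, -0.0, 0.354]
contact_force: [-0.2, 0.0, 0.3]
opening: 0.599
grasp_force: 0.0
clock: 26.35
eef_pos: [628.4, -145.3, 8.5]
tcp_rot: [3.14, -0.003, 0.353]
contact_force: [-0.4, 1.1, 7.9]
opening: 0.338
grasp_force: 51.3
clock: 26.85
eef_pos: [627.8, -145.4, 128.4]
tcp_rot: [3.139, -0.003, 0.353]
contact_force: [0.0, -0.6, -1.8]
opening: 0.338
grasp_force: 50.3
(array([ 0.436, -2.138, -0.011]), array([ 0.   , -0.001,  0.119]), 'now', array([ 627.8, -145.4,  128.4]), array([ 3.139e+00, -3.000e-03,  3.530e-01]), 26.85)
```

```bash
python3 -m inch '[[[0.2,-1,0,0,0,0.119],[0.2,-1,0,0,0,0.119],[0.2,-1,0,0,0,0.119],[0.2,-1,0,0,0,0.119],[0.2,-1,0,0,0,0.119],[0.2,-1,0,0,0,0.119],[0.2,-1,0,0,0,0.119]]]'
python3 -c "
from h import *
print(plan(562,286,130,-.02))"
```

```text
clock: 27.43
eef_pos: [593.6, 58.5, 124.7]
tcp_rot: [3.141, 0.003, -0.017]
contact_force: [-0.0, -0.6, -1.2]
opening: 0.339
grasp_force: 50.4
(array([-0.178, -1.134, -0.026]), array([0.   , 0.001, 0.001]), 'now', array([593.6,  58.5, 124.7]), array([ 3.141e+00,  3.000e-03, -1.700e-02]), 27.43)
```

```bash
python3 -m inch '[[[-0.178,-1,0,0,0,0],[-0.178,-1,0,0,0,0],[-0.178,-1,0,0,0,0],[-0.178,-1,0,0,0,0],[-0.178,-1,0,0,0,0],[-0.178,-1,0,0,0,0]]]'
python3 -m inch '[[[0,-0.13,0,0,0,0],[0,-0.13,0,0,0,0],[0,-0.13,0,0,0,0],[0,-0.13,0,0,0,0]]]'
python3 -c "
from h import *
print(plan(562,286,14,-.02))"
```

```text
clock: 27.93
eef_pos: [563.1, 261.6, 125.3]
tcp_rot: [-3.14, 0.001, -0.019]
contact_force: [-1.5, -0.4, -1.3]
opening: 0.34
grasp_force: 50.4
clock: 28.27
eef_pos: [564.3, 281.6, 125.3]
tcp_rot: [3.14, 0.001, -0.022]
contact_force: [-0.1, -0.2, -2.1]
opening: 0.335
grasp_force: 50.4
(array([-0.011, -0.022,  0.557]), array([ 0.   ,  0.   , -0.001]), 'now', array([564.3, 281.6, 125.3]), array([ 3.14e+00,  1.00e-03, -2.20e-02]), 28.27)
```

```bash
python3 -m inch '[[[-0.01,-0.02,0.05,0,0,0],[-0.01,-0.02,0.3,0,0,0],[-0.01,-0.02,0.42,0,0,0],[-0.01,-0.02,0.48,0,0,0],[-0.01,-0.02,0.52,0,0,0],[-0.01,-0.02,0.55,0,0,0],[-0.01,-0.02,0.562,0,0,0],[-0.01,-0.02,0.565,0,0,0]]]' 
python3 -m inch '[[[0,0,0.004,0,0,0],[0,0,0.006,0,0,0],[0,0,0.006,0,0,0]]]'
```

```text
clock: 28.93
eef_pos: [563.3, 287.4, 14.1]
tcp_rot: [-3.141, -0.001, -0.021]
contact_force: [0.1, -0.2, -1.0]
opening: 0.335
grasp_force: 50.4
clock: 29.18
eef_pos: [563.0, 287.4, 13.0]
tcp_rot: [-3.141, -0.001, -0.021]
contact_force: [-0.2, 1.0, -0.7]
opening: 0.339
grasp_force: 50.4
```

```bash
python3 -m inch '[[[0,0,0.004,0,0,0],[0,0,0.006,0,0,0],[0,0,0.006,0,0,0]]]'
```

```text
clock: 29.43
eef_pos: [563.0, 287.5, 12.4]
tcp_rot: [-3.141, -0.001, -0.021]
contact_force: [-3.1, -1.4, 10.2]
opening: 0.338
grasp_force: 51.9
```

Contact. I'll release, lift and back off, then check with the scene and side cameras.

```bash
python3 -m inch '[[[0,0,0,0,0,0],[0,0,0,0,0,0],[0,0,-0.02,0,0,0],[0,0,-0.1,0,0,0],[0,0,-0.3,0,0,0],[0,0,-0.5,0,0,0],[0,0,-0.7,0,0,0],[0,0,-0.8,0,0,0]]]' -0.14
python3 -m inch '[[[-0.4,0.7,-0.4,0,0,0],[-0.4,0.7,-0.4,0,0,0],[-0.4,0.7,-0.4,0,0,0],[-0.4,0.7,-0.4,0,0,0],[-0.4,0.7,-0.4,0,0,0],[-0.4,0.7,-0.4,0,0,0]]]'
python3 - <<'E'
from h import *
a=r.grab_frame("scene")[...,::-1];b=r.grab_frame("side")[...,::-1]
A=cv2.resize(a[85:345,170:480],(620,520),interpolation=cv2.INTER_CUBIC)
cv2.imwrite("pics/f1.png",A)
cv2.imwrite("pics/f2.png",cv2.resize(b[120:345,200:420],None,fx=2.5,fy=2.5,interpolation=cv2.INTER_CUBIC))
E
```

```text
clock: 30.1
eef_pos: [564.3, 288.1, 176.2]
tcp_rot: [-3.139, -0.005, -0.021]
contact_force: [0.9, -0.2, 0.8]
opening: 0.427
grasp_force: 0.0
clock: 30.6
eef_pos: [479.0, 147.1, 253.0]
tcp_rot: [-3.141, -0.003, -0.023]
contact_force: [0.9, 0.1, 0.4]
opening: 0.431
grasp_force: 0.0
```

View pics/f2.png

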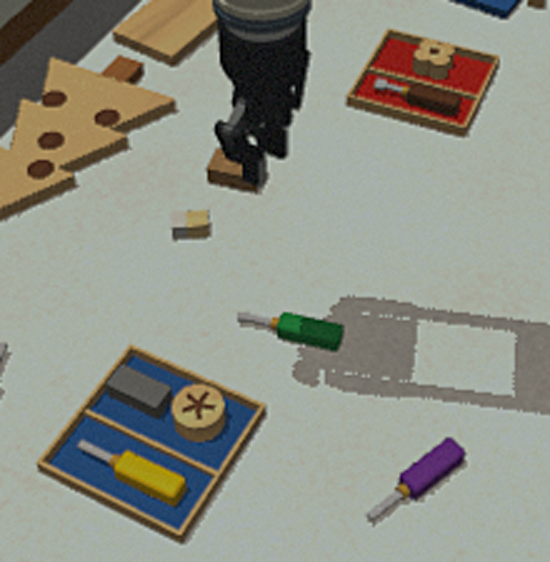

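The stone (138,389), disc (199,408) and gouge (150,475) lie flat in the blue tray. The flower (434,58) and chisel (430,97) lie flat in the red tray. The knife, cork block and offcut are where they started, so I'm handing in.

```bash
python3 -c "
from rig import r
print(r.sign_off())"
```

```text
the job is handed in; nothing more can be done
None
```

Both carving kits are made up and handed in at about 31 s of the 115 s allowed. The last camera picture shows all five items flat in the right compartments, with the knife, cork block and offcut still in place; the hand-in gave no verdict.

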